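# Wedge the rocking mortar slab tight

## Task

The marble slab under the mortar bounces on its rubber feet. Lay the wooden wedge flat on the counter with its thin end just under the middle of the slab's raised near edge, then push it in, square to the edge, until it jams tight and bears some of the weight, without jacking the slab up off its feet. Leave it jammed there, and everything else on the counter where it stands.

Things in the scene. Friction and masses are not known exactly. Their poses are not given: they have to be found in the camera images.
- edge (a point): Point on the counter straight below the middle of the slab's raised near edge. Its x axis is level and points in under the slab, square to the edge; y runs along the edge; z up. The underside of the edge is 8 to 15 mm above the counter: this differs each time and is not measured. Under the slab the first 120 mm from the edge are free over the whole width.
- stand: The slab's stand; origin and axes as edge. The slab on it is white marble, 260 mm deep (x), 200 wide (y), 18 thick, on rubber feet. A white ceramic mortar 126 wide and 85 tall stands on it, its centre 175 in from the near edge. Pushing the wedge with about 14 to 20 N, level, makes it tight; once it touches, the push climbs by roughly 1 to 3 N per mm.
- slab (a joint): How far the slab's near edge is lifted from its rest, as it rocks on its feet about a line 100 mm in from the edge (rad): 0 at rest whatever the gap, 0.01 for 1 mm at the edge. The feet resist like a spring, about 6 N per mm at the edge. A wedge under it is jammed tight from 0.6 mm (0.006 rad); over 2.2 mm (0.022 rad) the slab is jacked up off its feet.
- wedge_mid (a point): Middle of the wooden wedge, 6 mm above its flat underside. It is 110 mm long (x), 32 wide (y); the top slopes evenly from 21 high at the thick end (-x, 55 from here, upright end face) to 3 high at the thin end (+x, where the x axis points). About 50 g. It lies flat on the counter, slope up, left or right in front of the slab.
- wedge_tip (a point): Middle of the wedge's thin end, at its underside, 55 mm from the middle; axes as the wedge.
- offcut: A plain straight offcut of the same wood, 105 x 34 x 20 mm, same height all along; not the wedge. It lies on the other side. Origin: centre of its underside, x along it. Leave it.
- measuring_cup: Yellow plastic measuring cup, 76 wide, 60 tall, stub handle to its +y; origin at its underside. Leave it.
- olive_bowl: Small dark olive-wood bowl, 110 wide, 45 tall; origin at its underside. Leave it.
- jar: Empty glass jar with a clipped glass lid, 94 wide, 142 tall; origin at its underside. Leave it.
- colander: Stainless colander, 200 wide plus two handles along y, 85 tall; origin at its underside. Leave it.
- spoon: Wooden spoon, 200 long, lying near the robot; x along it. Leave it.
Not all that is in view belongs to the job. What is shaped like the part that bears wedge_mid but turquoise or yellow is not meant.

How it is judged:
On the way, in this order (a step that is already met when the one before it is completed fails the run):
1. the wedge's thin end is under the slab's near edge, within 50 mm of its middle, slope up, with the slab still at rest (x of wedge_tip in the frame of edge above 0.003 m and y of wedge_tip in the frame of edge between -0.05 and 0.05 m and angle between wedge_mid's own z axis and vertical below 0.15 rad and value of joint slab below 0.003 rad), for 0.1 s.
2. the wedge is pushed in until it bears the edge (raised 0.6 to 2.2 mm) (x of wedge_tip in the frame of edge above 0.003 m and y of wedge_tip in the frame of edge between -0.05 and 0.05 m and angle between wedge_mid's own z axis and vertical below 0.15 rad and value of joint slab between 0.006 and 0.022 rad and x of wedge_tip in the frame of edge above 0.015 m), for 0.2 s.
At the end, for the whole second after the job is handed in: The wedge lies slope up and still (under 0.01 m/s, tilt under 0.15 rad), its thin end at least 15 mm in under the near edge and within 50 mm of its middle, square to the edge within 0.25 rad, jammed so that it holds the edge 0.6 to 2.2 mm (0.006 to 0.022 rad) above its rest (all of step 2 and angle between the x axis of wedge_mid and the x axis of edge, either way round below 0.25 rad and linear speed of wedge below 0.01 m/s); the robot touches nothing.
It fails at once if the slab is jacked up off its feet (edge raised more than 2.6 mm) (value of joint slab above 0.026 rad).
It fails at once if the slab's near edge is pressed down more than 2 mm (value of joint slab below -0.02 rad).
It fails at once if another thing on the counter is moved more than 30 mm (distance of any of offcut, measuring_cup, olive_bowl, jar, colander, spoon from where it was at the start of the episode above 0.03 m).
It also fails if it takes over 61 s, if anything falls off the work surface, if the arm or the gripper's body presses on something with over 40 N, if the wrist force passes 120 N, or if a joint passes its speed limit or range.

## Robot

A 7-joint arm with a two-finger parallel gripper is mounted at the origin on the work surface. World frame = base frame: x ahead of the robot, y to its left, z up, the work surface at z = 0. Lengths are in m, angles in rad, forces in N, time in s.
With the tool pointing down it reaches from about 0.425 to 0.875 m from the base axis. Payload 9.9 kg.
Tool frame: the origin (TCP) lies at the centre of the arm's flange, where the gripper is bolted on; the fingertips stand 173 mm ahead of it and the grasp point (between the pads) lies 155 mm ahead of it; z points along the fingers, y is the direction in which the jaws open and shut (so a half turn about z gives the same grasp; the last joint's range is limited). The gripper opens to 85 mm and grips with 20 to 120 N. Pads are 22 mm wide; open, the fingers measure 114 mm over their backs; the gripper's body (76 mm by 85 mm) begins 54 mm behind the grasp point. The pads swing forward as they close: fully open they stand 13 mm farther back than shut.
Start: joints at [-1.185, 0.576, 0.025, 1.437, -0.015, 1.129, -0.057], TCP at [0.306, 0.602, 0.405] pointing down, gripper open.
Joint ranges: [-2.76, 2.76], [-0.34, 2.15], [-1.52, 1.57], [0.19, 2.46], [-1.09, 4.23], [0.17, 1.99], [-2.82, 2.82]. Speed limits (rad/s): [2.22, 2.22, 3.01, 3.01, 3.14, 3.14, 3.14].

## Interface

Orientations are given as [roll, pitch, yaw] about the fixed x, y, z axes, in that order (R = Rz(yaw) Ry(pitch) Rx(roll)).
In Python, from rig import r, cams gives the robot as it stands. The module is installed in compiled form; this text tells all that it offers.
- The arm moves only by the shell command python3 -m pendant 'ROWS' [OPENING] [FORCE]. ROWS is JSON, a list of rows, each a list of 4 numbers: the shift along the tool's x, y, z in cm, then the turn about the tool's z in degrees. A call has 1 to 20 rows; each row is the pose to reach, as a shift and turn from the pose commanded when the call began, along the tool's axes at that moment; what a row does not reach only later rows make up. A row lasts 1/8 s, in which the tool goes at most 62.5 mm and 10.7 degrees, less where a joint would pass 70% of its speed; a pose out of reach is approached as far as the arm can. A call with a gripper value outside its range is refused whole. OPENING is the finger opening in cm, from 0 to 8.54, set as the call begins (- or left out, the last holds). The fingers move at their own pace and stop on an object; FORCE is the grip in N (left out, the last holds). Time passes only in rows, so rows that repeat a pose let the fingers close. It gives the time, the measured TCP pose, the force and the opening at its end, in the units of the state.
- r.get_state(): the state, without advancing time (a new reading comes with each control period).
- cams.get_image(name): name is "scene" or "top" or "wrist"; returns the picture (420x560x3 uint8, blue, green, red); there is no depth.
- cams.calibration(name): a dict with "vfov" (degrees; the focal length in pixels is half the picture's height over the tangent of half this angle, whatever the lens; pixels are square), "cx", "cy" (the principal point, pixels), "eye" and "rotation" of the camera in the world; the wrist camera has in their place "hand_eye" (4x4, takes a point from camera to tool coordinates, whose origin is the TCP and whose axes are the flange's). Camera axes: x right, y down, z forward; pixel columns grow to the right and rows downward; lengths in m; the calibration is good to about 2 mm. A picture is of the moment at which its call begins: read the wrist's pose just before it. calibration takes no time and is no camera call.
- r.finish_job(): hands the job in, once; it reports no verdict.
The state is a dict: "t": time; "qpos": joint angles; "joint_velocities": joint speeds; "tau": joint torques, N m; "position": TCP position; "tool_rot": TCP orientation; "contact_force": force on the tool from outside, world axes, zero at the start; "wrist_torque": the same for the moment, N m; "opening": finger opening in m.
Only numpy, scipy, OpenCV 4.12 (cv2) and the standard library are available. Lean on these libraries where they do the work, as an engineer would, in place of code of your own. Each camera call takes 0.05 s, during which the arm holds its last target.

## Working session

There is one attempt and no reset: what is moved stays moved. The work goes in short steps, Python scripts to look and compute and a shell command to move; the robot and the scene stay as the last step left them, time stands still between calls to the robot, and variables do not carry over. Pictures are saved under pics/ and viewed, and the job is handed in when it is done.

```bash
mkdir -p pics
python3 - <<'E'
from rig import r,cams
import cv2,numpy as np
np.set_printoptions(precision=4,suppress=True)
s=r.get_state();print(s)
for n in ("scene","top","wrist"):
    im=cams.get_image(n);cv2.imwrite(f"pics/{n}0.png",im);print(n,cams.calibration(n))
E
```

```text
{'t': 0.0, 'qpos': array([-1.1848,  0.5766,  0.0249,  1.4379, -0.015 ,  1.129 , -0.0565]), 'joint_velocities': array([-0.0004,  0.0009, -0.    ,  0.0008,  0.0006, -0.0012,  0.0013]), 'tau': array([ -0.0004, -76.5768,   2.2514, -28.5986,   0.0155,   0.0124,
        -0.    ]), 'position': array([0.3055, 0.6017, 0.4038]), 'tool_rot': array([-3.1399,  0.0001,  2.6718]), 'contact_force': array([ 0.521 , -0.9723,  0.0516]), 'wrist_torque': array([ 0.0257, -0.0187,  0.032 ]), 'opening': 0.08543931092775997}
scene {'vfov': 46.0141295482885, 'cx': 281.2021309595947, 'cy': 211.09020938292375, 'eye': array([ 1.1647, -0.4828,  1.2121]), 'rotation': array([-2.527 , -0.0037,  0.9772])}
top {'vfov': 51.76995484266395, 'cx': 281.25506803876306, 'cy': 215.90223149801415, 'eye': array([ 0.3421, -0.0053,  1.2914]), 'rotation': array([-2.9988, -0.0186, -1.5477])}
wrist {'vfov': 69.42325736249902, 'cx': 275.0930128685424, 'cy': 208.02340699660544, 'hand_eye': array([[ 0.0012, -0.9596, -0.2815,  0.072 ],
       [ 1.    ,  0.0012,  0.0002, -0.0006],
       [ 0.0001, -0.2815,  0.9596,  0.031 ],
       [ 0.    ,  0.    ,  0.    ,  1.    ]])}
```

View pics/scene0.png

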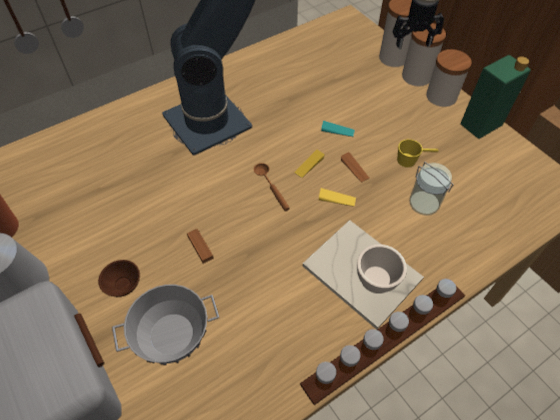

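View pics/top0.png

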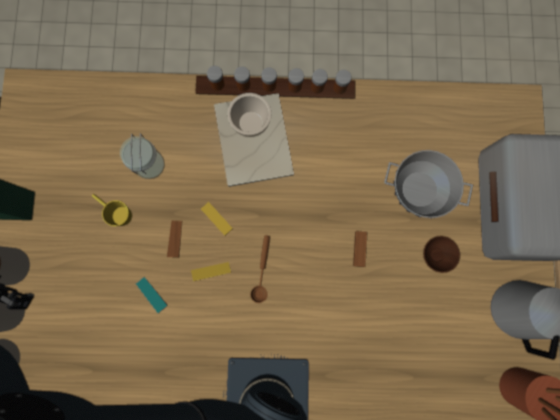

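View pics/wrist0.png

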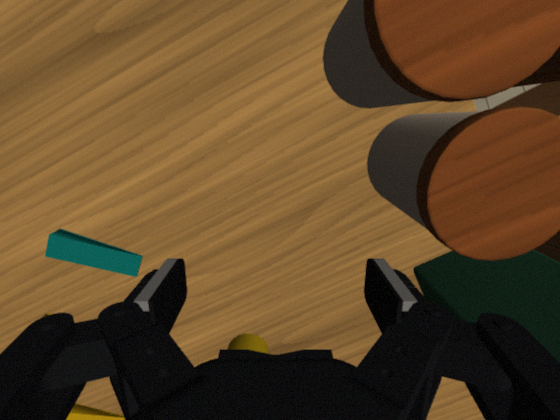

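Run:
```python
import cv2,numpy as np
a=cv2.imread("pics/scene0.png");b=cv2.imread("pics/top0.png")
def c(im,x,y,w=30): return cv2.resize(im[y-w:y+w,x-w:x+w],(390,290),interpolation=cv2.INTER_CUBIC)
cv2.imwrite("pics/crop0.png",np.vstack([np.hstack([c(a,355,167),c(a,200,245)]),np.hstack([c(b,175,239),c(b,360,249)])]))
```

```text
(no output)
```

View pics/crop0.png

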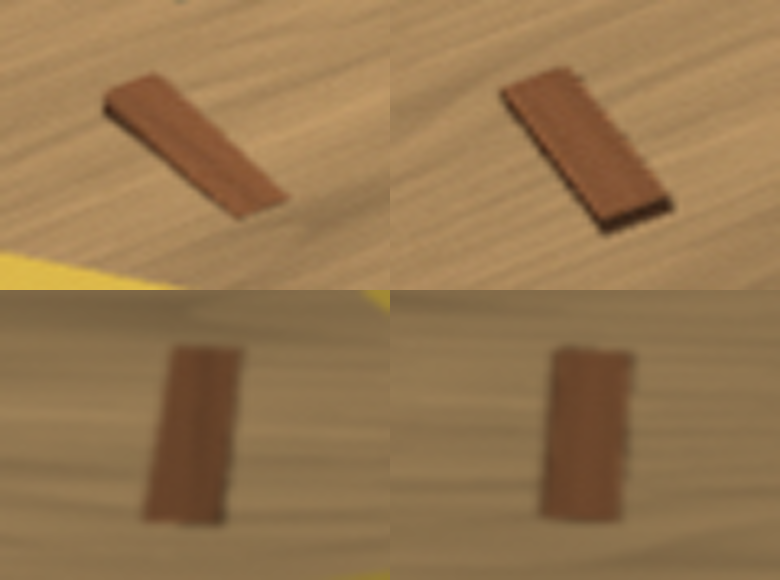

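The two brown blocks are the candidates for the wedge. The first, at scene (355,167) / top (175,239), tapers to nothing at its far end. The second, at scene (200,245) / top (360,249), shows a full-height end face, so it is the offcut. The first is the wedge, with its thin end pointing away from the robot. The yellow and turquoise wedges are decoys. Next I'll measure coarse poses.

```bash
cat > h.py <<'E'
import numpy as np,cv2
from scipy.spatial.transform import Rotation as Ro
from rig import r,cams
np.set_printoptions(precision=4,suppress=True)
def pose(name,st=None):
    c=cams.calibration(name);f=210/np.tan(np.radians(c['vfov']/2))
    if name=='wrist':
        R0=Ro.from_euler('xyz',st['tool_rot']).as_matrix();H=c['hand_eye']
        R=R0@H[:3,:3];e=R0@H[:3,3]+st['position']
    else: R=Ro.from_euler('xyz',c['rotation']).as_matrix();e=np.array(c['eye'])
    return R,e,f,c['cx'],c['cy']
def cast(P,px,z):
    R,e,f,cx,cy=P;px=np.atleast_2d(px).astype(float)
    d=np.c_[(px[:,0]-cx)/f,(px[:,1]-cy)/f,np.ones(len(px))]@R.T
    return e+d*((z-e[2])/d[:,2])[:,None]
def proj(P,X):
    R,e,f,cx,cy=P;q=(np.atleast_2d(X)-e)@R
    return np.c_[cx+f*q[:,0]/q[:,2],cy+f*q[:,1]/q[:,2]]
E
python3 - <<'E'
from h import *
for n,roi in (('top',(150,205,205,270)),('scene',(335,140,380,190))):
    im=cv2.imread(f'pics/{n}0.png');P=pose(n)
    hsv=cv2.cvtColor(im,cv2.COLOR_BGR2HSV)
    x0,y0,x1,y1=roi
    sub=hsv[y0:y1,x0:x1]
    m=((sub[...,0]<12)|(sub[...,0]>170))&(sub[...,1]>90)
    m=m.astype(np.uint8)*255
    cs=cv2.findContours(m,0,2)[0];c=max(cs,key=cv2.contourArea)
    b=cv2.boxPoints(cv2.minAreaRect(c))+[x0,y0]
    print(n,cv2.contourArea(c),b);w=cast(P,b,.006);print(w[:,:2],w.mean(0))
im=cv2.imread('pics/top0.png');P=pose('top')
cv2.imwrite('pics/slab0.png',cv2.resize(im[85:205,195:315],(600,600),interpolation=cv2.INTER_CUBIC))
E
```

```text
Traceback (most recent call last):
ValueError: max() iterable argument is empty
```

Run:
```python
from h import *
for n,roi,pt in (('top',(150,205,200,270),(175,239)),('scene',(335,140,380,190),(355,168))):
    im=cv2.imread(f'pics/{n}0.png');P=pose(n)
    hsv=cv2.cvtColor(im,cv2.COLOR_BGR2HSV);print(hsv[pt[1],pt[0]],hsv[pt[1],pt[0]+18])
    x0,y0,x1,y1=roi
    g=im[y0:y1,x0:x1,1]
    t,m=cv2.threshold(g,0,255,cv2.THRESH_BINARY_INV|cv2.THRESH_OTSU)
    cs=cv2.findContours(m,0,2)[0];c=max(cs,key=cv2.contourArea)
    b=cv2.boxPoints(cv2.minAreaRect(c))+[x0,y0]
    print(n,cv2.contourArea(c),b);w=cast(P,b,.006);print(w[:,:2],w.mean(0))
im=cv2.imread('pics/top0.png');P=pose('top')
cv2.imwrite('pics/slab0.png',cv2.resize(im[85:205,195:315],(600,600),interpolation=cv2.INTER_CUBIC))
```

```text
[ 12 152  97] [ 18 113 145]
top 387.5 [[166.5984 256.418 ]
 [169.9672 219.3607]
 [182.2295 220.4754]
 [178.8607 257.5328]]
[[0.3982 0.31  ]
 [0.5085 0.3067]
 [0.5061 0.2701]
 [0.3958 0.2739]] [0.4521 0.2902 0.006 ]
[ 12 156 129] [ 17 116 174]
scene 326.5 [[338.4692 157.7462]
 [347.9538 150.3692]
 [369.0077 177.4385]
 [359.5231 184.8154]]
[[0.3897 0.2689]
 [0.3816 0.3144]
 [0.5079 0.2983]
 [0.5142 0.2548]] [0.4483 0.2841 0.006 ]
```

View pics/slab0.png

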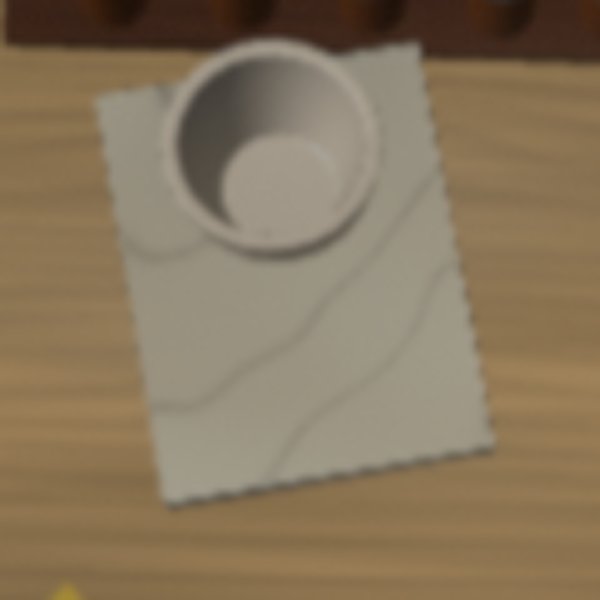

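Run:
```python
from h import *
P=pose('top')
c=np.array([[165,500],[490,445],[418,43],[96,98]])/5+[195,85]-.5+.1
w=cast(P,c,.0295);print(w)
print('lens',[np.linalg.norm(w[i]-w[(i+1)%4]) for i in range(4)])
for i,j in((0,3),(1,2)):d=w[j]-w[i];print('yaw side',np.arctan2(d[1],d[0]))
d=w[0]-w[1];print('yaw edge',np.arctan2(-d[0],d[1]))
print('mid',w[:2].mean(0))
# spoon end
print(cast(P,[[266,236],[217,218],[231,232],[203,205],[117,214]],.01))
```

```text
[[ 0.6139  0.1368  0.0295]
 [ 0.6527 -0.0556  0.0295]
 [ 0.9044 -0.0065  0.0295]
 [ 0.863   0.189   0.0295]]
lens [np.float64(0.19635269723628998), np.float64(0.25649886249252457), np.float64(0.19987818801146193), np.float64(0.25447409972248414)]
yaw side 0.20647868060645005
yaw side 0.1927146379984674
yaw edge 0.19896181568202514
mid [0.6333 0.0406 0.0295]
[[0.4654 0.0189 0.01  ]
 [0.5156 0.1664 0.01  ]
 [0.4748 0.1231 0.01  ]
 [0.5538 0.2099 0.01  ]
 [0.52   0.4633 0.01  ]]
```

```bash
python3 -m pendant '[[-4.4,-3.6,1,-5],[-8.7,-7.2,2,-10],[-13,-10.8,4,-15],[-17.4,-14.5,6,-20],[-21.8,-18.1,8,-25],[-26.1,-21.7,8.4,-25],[-26.1,-21.7,8.4,-25],[-26.1,-21.7,8.4,-25]]'
python3 - <<'E'
from h import *
s=r.get_state();print(s['t'],s['position'],s['tool_rot'],s['qpos'])
im=cams.get_image('wrist');cv2.imwrite('pics/w1.png',im);np.save('w1.npy',np.r_[s['position'],s['tool_rot']])
E
```

```text
t: 1.15
position: [0.44, 0.2906, 0.3208]
tool_rot: [3.141, -0.0, 3.108]
contact_force: [-1.0, 1.4, -0.2]
opening: 0.0852
1.15 [0.44   0.2906 0.3208] [ 3.1409 -0.0001  3.1077] [-0.6139  0.4547 -0.084   1.9329  0.0529  0.7558  0.809 ]
```

View pics/w1.png

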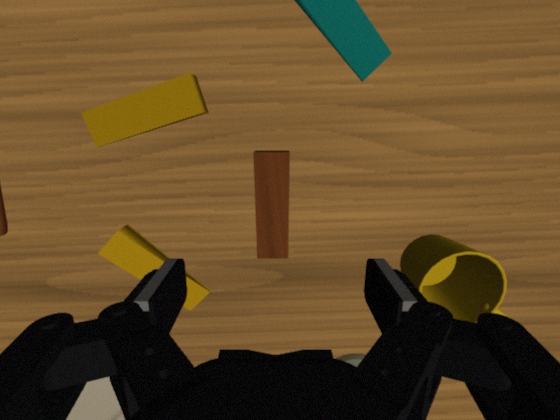

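The wrist view shows the brown wedge with its thick end at row 151 (cols 254–290) and its thin end at row 258 (cols 257–287). The yellow cup is on the right and the yellow decoys are on the left. Next I'll fit the wedge corners.

Run:
```python
from h import *
v=np.load('w1.npy');P=pose('wrist',dict(position=v[:3],tool_rot=v[3:]))
im=cv2.imread('pics/w1.png');x0,y0,x1,y1=235,135,310,275
hsv=cv2.cvtColor(im,cv2.COLOR_BGR2HSV)
g=im[y0:y1,x0:x1,1];t,m=cv2.threshold(g,0,255,cv2.THRESH_BINARY_INV|cv2.THRESH_OTSU)
c=max(cv2.findContours(m,0,2)[0],key=cv2.contourArea)
p=cv2.approxPolyDP(c,4,True)[:,0]+[x0,y0];print(p)
top=np.array([sorted([q for q in p.tolist() if q[1]<200])[i] for i in(0,-1)])
bot=np.array([sorted([q for q in p.tolist() if q[1]>200])[i] for i in(0,-1)])
a=cast(P,top,.021);b=cast(P,bot,.003);print(a,b)
A=a.mean(0);B=b.mean(0);d=B-A;print('mid',(A+B)/2,'len',np.hypot(*d[:2]),'yaw',np.arctan2(d[1],d[0]),'w',np.linalg.norm(a[0]-a[1]),np.linalg.norm(b[0]-b[1]))
```

```text
[[257 150]
 [257 257]
 [286 258]
 [289 152]]
[[0.3932 0.2762 0.021 ]
 [0.3959 0.3041 0.021 ]] [[0.504  0.2697 0.003 ]
 [0.5062 0.2996 0.003 ]]
mid [0.4498 0.2874 0.012 ] len 0.110695156082699 yaw -0.049696695418658975 w 0.028068291551889828 0.030039725470469153
```

```bash
python3 -m pendant '[[0.3,-0.3,4,0],[0.3,-0.3,8,0],[0.3,-0.3,11,0],[0.3,-0.3,13.5,0],[0.3,-0.3,14.8,0],[0.3,-0.3,14.8,0]]' 6.0 && python3 -m pendant '[[0,0,0,0],[0,0,0,0],[0,0,0,0],[0,0,0,0],[0,0,0,0]]' 2.5 40
python3 - <<'E'
from h import *
s=r.get_state();print(s['position'],s['tool_rot'],s['contact_force'])
im=cams.get_image('wrist');cv2.imwrite('pics/w2.png',im)
E
```

```text
t: 1.95
position: [0.4364, 0.2882, 0.1722]
tool_rot: [-3.141, -0.001, 3.11]
contact_force: [0.1, -0.7, 1.0]
opening: 0.0598
t: 2.58
position: [0.4372, 0.2876, 0.1738]
tool_rot: [3.14, 0.001, 3.108]
contact_force: [-0.8, 0.4, 6.9]
opening: 0.0306
[0.4372 0.2876 0.1738] [3.1402 0.0014 3.1081] [-0.8395  0.4183  6.9198]
```

View pics/w2.png

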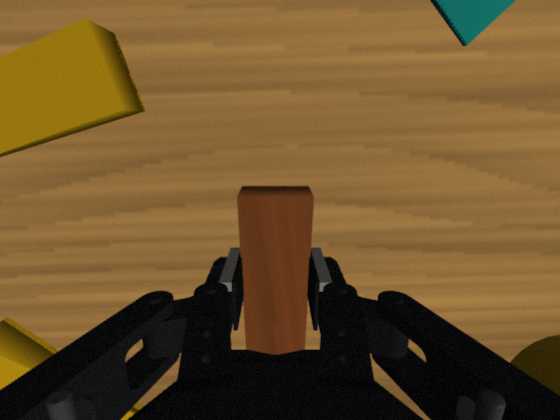

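```bash
python3 -m pendant '[[0,0,-2,0],[0,0,-4.5,0],[-1.5,-3.2,-5,-2],[-3,-6.4,-5,-4],[-5,-10,-5,-6],[-7,-14,-5,-8],[-8.5,-18,-5,-10],[-10.5,-22,-5,-12],[-12,-25,-5,-13.4],[-12.3,-25.9,-5,-13.4],[-12.3,-25.9,-5,-13.4],[-12.3,-25.9,-5,-13.4]]'
python3 - <<'E'
from h import *
s=r.get_state();print(s['position'],s['tool_rot'],s['contact_force'],s['opening'])
np.save('w3.npy',np.r_[s['position'],s['tool_rot']])
for n in('wrist','scene','top'): cv2.imwrite(f'pics/{n}3.png',cams.get_image(n))
E
```

```text
t: 4.12
position: [0.5508, 0.0258, 0.2229]
tool_rot: [3.141, 0.0, -2.94]
contact_force: [-0.2, -0.2, -0.8]
opening: 0.0308
[0.5508 0.0258 0.2229] [ 3.1409  0.0001 -2.9395] [-0.1708 -0.2487 -0.7745] 0.03083441668716277
```

View pics/wrist3.png

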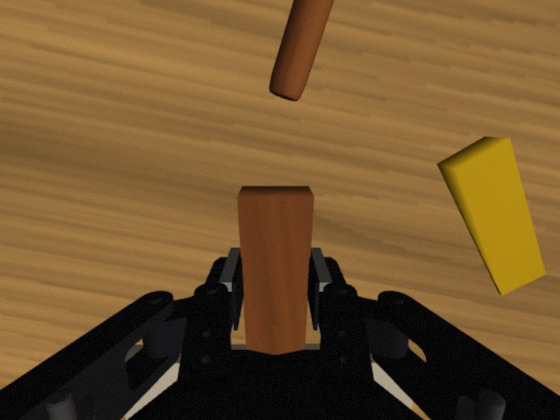

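View pics/scene3.png

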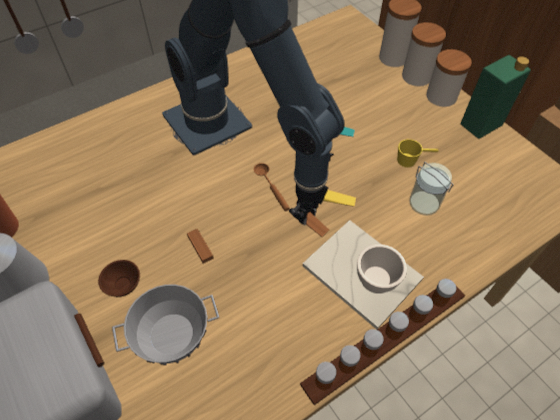

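View pics/top3.png

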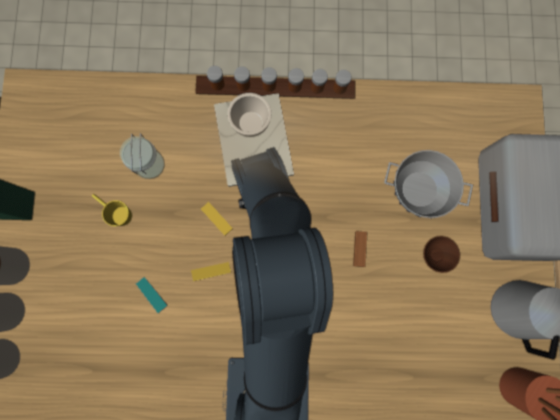

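The wedge is held straight in the jaws. In the scene view its tip is at about (326,233), just short of the slab's near edge, which runs from (305,264) to (350,223). I'll cross-check that edge from the scene camera.

Run:
```python
from h import *
P=pose('scene');im=cv2.imread('pics/scene0.png')
print(proj(P,[[.6139,.1368,.0295],[.6527,-.0556,.0295],[.6333,.0406,.0295],[.9044,-.0065,.0295],[.863,.189,.0295]]))
x0,y0,w=290,205,80
c=im[y0:y0+w,x0:x0+w];cv2.imwrite('pics/s0c.png',cv2.resize(c,(600,600),interpolation=cv2.INTER_CUBIC))
im=cv2.imread('pics/scene3.png')[y0:y0+w,x0:x0+w];cv2.imwrite('pics/s3c.png',cv2.resize(im,(600,600),interpolation=cv2.INTER_CUBIC))
```

```text
[[350.7625 220.1734]
 [304.4245 262.4819]
 [328.269  240.7108]
 [378.4593 325.7262]
 [424.0792 274.9449]]
```

View pics/s0c.png

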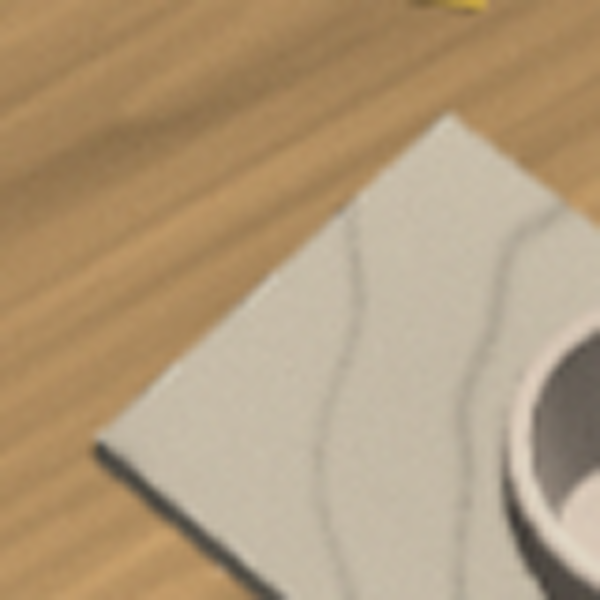

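View pics/s3c.png

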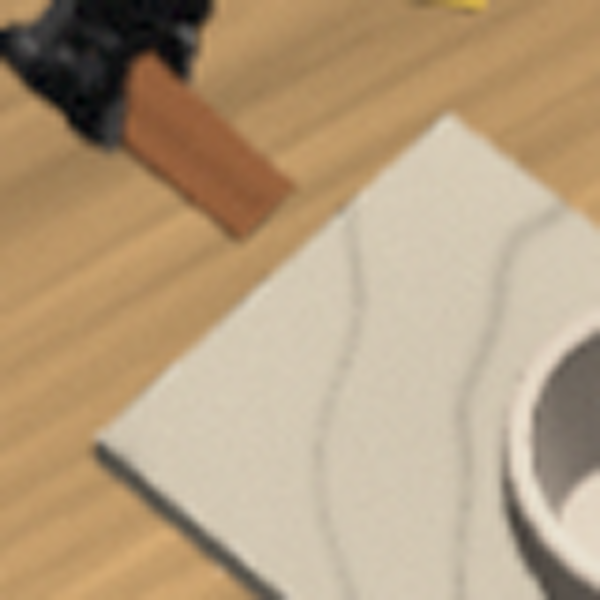

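```bash
python3 -m pendant '[[0,0,2,0],[0,0,3.5,0],[0,0,4.4,0],[0,0,4.8,0],[0,0,4.8,0],[0,0,4.8,0]]' && python3 -m pendant '[[0,0,0,0],[0,0,0,0],[0,0,0,0]]' 4.5 40
python3 - <<'E'
from h import *
s=r.get_state();print(s['position'],s['tool_rot'],s['contact_force'],s['opening'])
np.save('w4.npy',np.r_[s['position'],s['tool_rot']])
a=cams.get_image('wrist');b=cams.get_image('scene')[205:285,270:377]
cv2.imwrite('pics/s4.png',cv2.resize(b,(800,598),interpolation=cv2.INTER_CUBIC));cv2.imwrite('pics/w4.png',a)
E
```

```text
t: 5.03
position: [0.5514, 0.0243, 0.1751]
tool_rot: [-3.142, 0.001, -2.941]
contact_force: [-0.5, 0.8, -0.8]
opening: 0.0309
t: 5.4
position: [0.5513, 0.0243, 0.1749]
tool_rot: [-3.142, 0.0, -2.941]
contact_force: [0.2, 0.6, -0.5]
opening: 0.045
[0.5513 0.0243 0.1749] [-3.1415  0.0003 -2.9412] [ 0.1606  0.6427 -0.5473] 0.044951816672709526
```

View pics/w4.png

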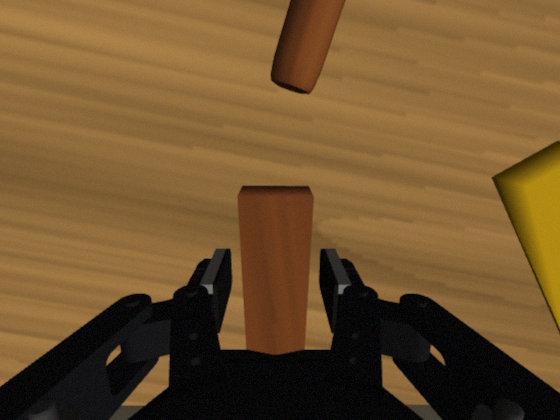

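View pics/s4.png

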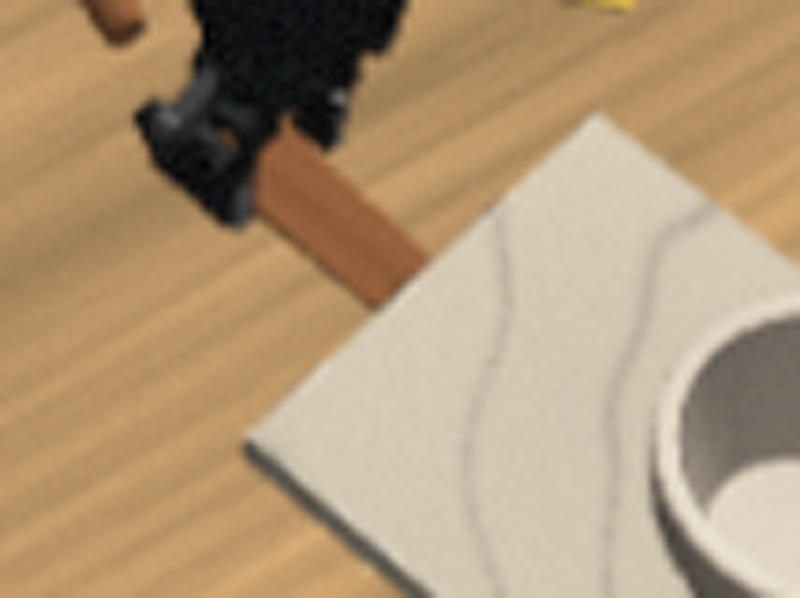

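The wrist view shows the wedge lying free and straight between the open jaws, with the spoon handle end well behind it at (295,85). In the scene view its tip sits at the slab edge around (400,290). I'll slide back to regrip near the thick end.

```bash
python3 -m pendant '[[1,0,-0.1,0],[2,0,-0.15,0],[2.8,0,-0.15,0],[2.8,0,-0.15,0]]' 4.5 && python3 -m pendant '[[0,0,0,0],[0,0,0,0],[0,0,0,0],[0,0,0,0]]' 2.5 60
python3 - <<'E'
from h import *
cv2.imwrite('pics/w5.png',cams.get_image('wrist'))
E
```

```text
t: 6.0
position: [0.5231, 0.0186, 0.1763]
tool_rot: [-3.141, -0.001, -2.941]
contact_force: [-0.0, -0.1, 0.4]
opening: 0.0449
t: 6.5
position: [0.524, 0.0189, 0.1766]
tool_rot: [-3.141, 0.0, -2.941]
contact_force: [-2.7, -0.7, 6.7]
opening: 0.0304
```

View pics/w5.png

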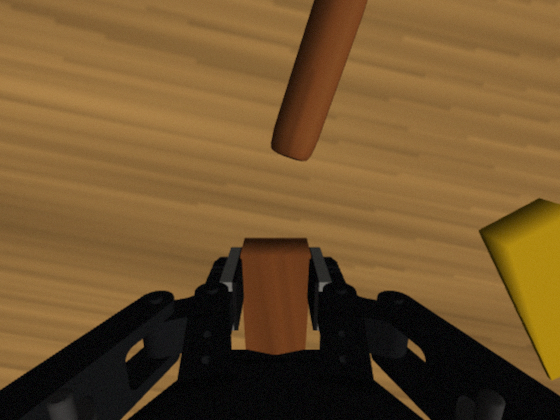

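```bash
python3 -m pendant '[[-0.5,0,0,0],[-1,0,0,0],[-1.5,0,0,0],[-2,0,0,0],[-2.5,0,0,0],[-3,0,0,0],[-3.5,0,0,0],[-3.5,0,0,0]]'
python3 - <<'E'
from h import *
s=r.get_state();print(s['contact_force'])
b=cams.get_image('scene')[205:285,270:377]
cv2.imwrite('pics/s6.png',cv2.resize(b,(800,598),interpolation=cv2.INTER_CUBIC))
s=r.get_state();print(s['contact_force'])
E
```

```text
t: 7.55
position: [0.5583, 0.0257, 0.1766]
tool_rot: [-3.141, 0.0, -2.941]
contact_force: [-1.9, -0.3, 8.0]
opening: 0.0308
[-1.9349 -0.299   8.0381]
[-1.778  -0.2171  6.8206]
```

View pics/s6.png

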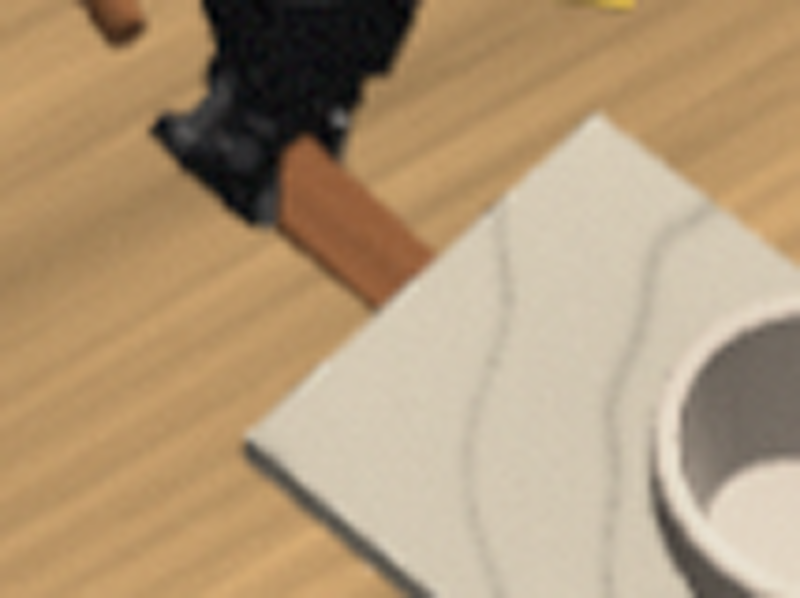

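```bash
for i in 1; do python3 -m pendant '[[-0.25,0,0,0],[-0.5,0,0,0],[-0.5,0,0,0]]' | grep -E "pos|force"; done; python3 -m pendant '[[-0.2,0,0,0],[-0.4,0,0,0],[-0.4,0,0,0]]' | grep -E "pos|force"
```

```text
position: [0.5628, 0.0266, 0.1766]
contact_force: [-3.9, -0.5, 8.3]
position: [0.5667, 0.0274, 0.1766]
contact_force: [-3.6, -1.1, 9.0]
```

```bash
python3 -m pendant '[[-0.2,0,0,0],[-0.4,0,0,0],[-0.4,0,0,0]]' | grep -E "pos|force"
```

```text
position: [0.5706, 0.0282, 0.1766]
contact_force: [-4.1, -1.1, 8.8]
```

```bash
python3 -m pendant '[[-0.2,0,0,0],[-0.4,0,0,0],[-0.4,0,0,0]]' | grep -E "pos|force"
```

```text
position: [0.5746, 0.029, 0.1766]
contact_force: [-4.0, -0.8, 8.0]
```

```bash
python3 -m pendant '[[-0.2,0,0,0],[-0.4,0,0,0],[-0.4,0,0,0]]' | grep -E "pos|force"
```

```text
position: [0.5785, 0.0298, 0.1766]
contact_force: [-3.6, -0.7, 7.8]
```

```bash
python3 -m pendant '[[-0.2,0,0,0],[-0.4,0,0,0],[-0.4,0,0,0]]' | grep -E "pos|force"
```

```text
position: [0.5825, 0.0306, 0.1766]
contact_force: [-4.0, -0.8, 8.4]
```

```bash
python3 -m pendant '[[-0.2,0,0,0],[-0.3,0,0,0],[-0.3,0,0,0]]' | grep -E "pos|force"
```

```text
position: [0.5853, 0.0312, 0.1766]
contact_force: [-4.9, -0.7, 8.3]
```

```bash
python3 -m pendant '[[-0.2,0,0,0],[-0.3,0,0,0],[-0.3,0,0,0]]' | grep -E "pos|force"
```

```text
position: [0.5882, 0.0318, 0.1766]
contact_force: [-4.3, -0.1, 9.3]
```

```bash
python3 -m pendant '[[-0.2,0,0,0],[-0.3,0,0,0],[-0.3,0,0,0]]' | grep -E "pos|force"
```

```text
position: [0.5911, 0.0324, 0.1766]
contact_force: [-5.5, -1.3, 8.8]
```

```bash
python3 -m pendant '[[-0.2,0,0,0],[-0.3,0,0,0],[-0.3,0,0,0]]' | grep -E "pos|force"
```

```text
position: [0.5939, 0.033, 0.1766]
contact_force: [-4.9, -0.9, 9.9]
```

```bash
python3 -m pendant '[[-0.1,0,0,0],[-0.2,0,0,0],[-0.2,0,0,0]]' | grep -E "pos|force"
```

```text
position: [0.5953, 0.0332, 0.1766]
contact_force: [-8.0, -1.4, 12.3]
```

```bash
python3 -m pendant '[[-0.1,0,0,0],[-0.2,0,0,0],[-0.2,0,0,0]]' | grep -E "pos|force"
```

```text
position: [0.5968, 0.0335, 0.1766]
contact_force: [-10.7, -1.7, 14.9]
```

```bash
python3 -m pendant '[[-0.1,0,0,0],[-0.2,0,0,0],[-0.2,0,0,0]]' | grep -E "pos|force"
```

```text
position: [0.5983, 0.0338, 0.1766]
contact_force: [-11.9, -2.5, 17.0]
```

Contact came at about 56 mm insertion, and the force is now climbing. I'll let go, back off and finish with closed fingers on the thick end face. That way the reading is a clean level push and the wedge lies freely flat.

```bash
python3 -m pendant '[[0,0,0,0],[0,0,0,0],[0,0,0,0],[1,0,0,0],[2.5,0,0,0],[4,0,-0.3,0],[5,0,-0.5,0],[5,0,-0.5,0]]' 4.5 60; python3 -m pendant '[[0,0,0,0],[0,0,0,0],[0,0,0,0],[0,0,0,0],[0,0,0,0],[0,0,0,0]]' 0 30
python3 - <<'E'
from h import *
cv2.imwrite('pics/w7.png',cams.get_image('wrist'));s=r.get_state();print(s['contact_force'])
E
```

```text
t: 13.48
position: [0.5507, 0.0241, 0.1814]
tool_rot: [-3.141, -0.0, -2.941]
contact_force: [-0.6, -0.1, -0.7]
opening: 0.0449
t: 14.22
position: [0.5512, 0.0244, 0.1812]
tool_rot: [-3.142, -0.0, -2.941]
contact_force: [0.1, -0.6, 0.2]
opening: 0.0001
[ 0.113  -0.195  -0.0992]
```

View pics/w7.png

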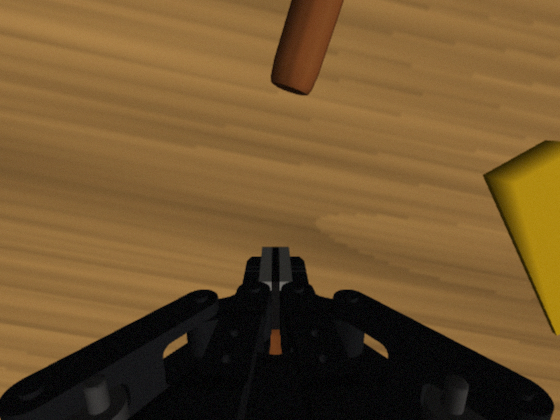

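```bash
python3 -m pendant '[[-0.3,0,0.1,0],[-0.6,0,0.1,0],[-0.9,0,0.1,0],[-1.2,0,0.1,0],[-1.5,0,0.1,0],[-1.8,0,0.1,0],[-1.8,0,0.1,0]]'| grep -E "pos|force"
```

```text
position: [0.5691, 0.028, 0.1802]
contact_force: [-0.1, -0.1, 0.4]
```

```bash
python3 -m pendant '[[-0.1,0,0,0],[-0.2,0,0,0],[-0.2,0,0,0]]' | grep -E "pos|force"
```

```text
position: [0.5709, 0.0284, 0.1802]
contact_force: [0.0, -1.7, 0.4]
```

```bash
python3 -m pendant '[[-0.1,0,0,0],[-0.2,0,0,0],[-0.2,0,0,0]]' | grep -E "pos|force"
```

```text
position: [0.5729, 0.0288, 0.1802]
contact_force: [-0.3, -0.3, -0.2]
```

```bash
python3 -m pendant '[[-0.1,0,0,0],[-0.2,0,0,0],[-0.2,0,0,0]]' | grep -E "pos|force"
```

```text
position: [0.5744, 0.029, 0.1801]
contact_force: [-2.0, 0.0, 0.9]
```

```bash
python3 -m pendant '[[-0.1,0,0,0],[-0.2,0,0,0],[-0.2,0,0,0]]' | grep -E "pos|force"
```

```text
position: [0.5755, 0.0292, 0.18]
contact_force: [-7.4, -1.1, 5.3]
```

```bash
python3 -m pendant '[[-0.1,0,0,0],[-0.15,0,0,0],[-0.15,0,0,0]]' | grep -E "pos|force"
```

```text
position: [0.5765, 0.0294, 0.1799]
contact_force: [-8.0, -1.1, 6.3]
```

```bash
python3 -m pendant '[[-0.1,0,0,0],[-0.15,0,0,0],[-0.15,0,0,0]]' | grep -E "pos|force"
```

```text
position: [0.5776, 0.0295, 0.1798]
contact_force: [-9.6, -2.3, 6.7]
```

```bash
python3 -m pendant '[[-0.1,0,-0.02,0],[-0.15,0,-0.04,0],[-0.15,0,-0.04,0]]' | grep -E "pos|force"
```

```text
position: [0.5791, 0.0298, 0.1799]
contact_force: [-9.3, -1.6, 3.4]
```

```bash
python3 -m pendant '[[-0.05,0,-0.02,0],[-0.1,0,-0.02,0],[-0.1,0,-0.02,0]]' | grep -E "pos|force"
```

```text
position: [0.5798, 0.03, 0.1799]
contact_force: [-9.2, -2.3, 1.4]
```

Push is now about 9.5 N with little vertical load, and wedge travel since contact is at most 10 mm, so the lift is at most 1.7 mm. As an independent check, I'll measure the sub-pixel shift of the slab's near part in the fixed scene camera.

```bash
cat > lift.py <<'E'
from h import *
import sys
ims=np.mean([cams.get_image('scene').astype(float) for _ in range(8)],0)
np.save('cur.npy',ims)
ref=cv2.imread('pics/scene3.png').astype(float);ref0=cv2.imread('pics/scene0.png').astype(float)
P=pose('scene')
def W(x,y,z): return np.array([.633+.98*x-.199*y,.041+.199*x+.98*y,z])
def shift(a,b,roi):
    x0,y0,x1,y1=roi;g=lambda i:cv2.GaussianBlur(i.mean(2),(0,0),.7)[y0:y1,x0:x1].astype(np.float32)
    w=np.eye(2,3,dtype=np.float32)
    cc,w=cv2.findTransformECC(g(a),g(b),w,cv2.MOTION_TRANSLATION,(3,200,1e-6))
    return w[:,2],cc
for nm,roi in dict(nearRcorner=(296,250,325,280),nearLcorner=(338,212,368,240),bowl_ctl=(100,258,142,300),offcut_ctl=(185,228,215,265),colander_ctl=(120,285,225,360),mortar=(355,243,410,295)).items():
    print(nm,'cur-ref0',*shift(ref0,ims,roi),'ref3-ref0',*shift(ref0,ref,roi))
for L in(.0006,.0014,.0022):
    a=L/.1
    for x,y in((0.01,-.09),(.01,.09)):
        p0=W(x,y,.03);dx=x-.1;p1=W(.1+dx*np.cos(a)+.02*np.sin(a),y,.03-dx*np.sin(a))
        print(L,x,y,proj(P,p1)[0]-proj(P,p0)[0])
E
python3 lift.py
```

```text
nearRcorner cur-ref0 [ 0.0793 -0.1072] 0.986112466814709 ref3-ref0 [-0.0178 -0.0131] 0.9998960941167584
nearLcorner cur-ref0 [ 0.1358 -0.2577] 0.9726708667299575 ref3-ref0 [0.0123 0.0185] 0.9993621440418772
bowl_ctl cur-ref0 [0.0039 0.0044] 0.9999309712544953 ref3-ref0 [0.0076 0.01  ] 0.9998886908900321
offcut_ctl cur-ref0 [0.0147 0.0215] 0.9998980395626903 ref3-ref0 [ 0.0066 -0.0005] 0.999834255341303
colander_ctl cur-ref0 [ 0.0019 -0.0034] 0.9999352134461416 ref3-ref0 [-0.003   0.0051] 0.9998910075347015
mortar cur-ref0 [0.2543 0.482 ] 0.95003508692246 ref3-ref0 [ 0.0052 -0.0137] 0.9999199763427884
0.0006 0.01 -0.09 [ 0.0428 -0.0699]
0.0006 0.01 0.09 [ 0.0551 -0.0797]
0.0014 0.01 -0.09 [ 0.1012 -0.162 ]
0.0014 0.01 0.09 [ 0.1301 -0.185 ]
0.0022 0.01 -0.09 [ 0.1612 -0.2529]
0.0022 0.01 0.09 [ 0.2066 -0.2893]
```

Controls are stable to 0.02 px. The near corners moved in the direction a lift gives, by about 1.0 mm on the right and 1.5–2 mm on the left, where the arm is in the way. I'll retreat clear of the view and remeasure.

```bash
python3 -m pendant '[[0.5,0,0,0],[1.5,0,0,0],[2.5,0,-1,0],[3,0,-5,0],[3,0,-10,0],[3,4,-15,0],[3,9,-15,0],[3,14,-15,0],[3,19,-15,0],[3,24,-15,0],[3,28,-15,0],[3,28,-15,0],[3,28,-15,0],[3,28,-15,0]]'; python3 lift.py|head -6
python3 - <<'E'
from h import *
b=np.load('cur.npy').astype(np.uint8);cv2.imwrite('pics/sc9.png',b);cv2.imwrite('pics/top9.png',cams.get_image('top'))
cv2.imwrite('pics/s9.png',cv2.resize(b[195:285,270:390],(800,600),interpolation=cv2.INTER_CUBIC))
E
```

```text
t: 20.3
position: [0.4973, 0.2976, 0.331]
tool_rot: [-3.141, 0.0, -2.943]
contact_force: [1.2, 0.1, -1.0]
opening: 0.0001
nearRcorner cur-ref0 [ 0.0774 -0.104 ] 0.986124365648474 ref3-ref0 [-0.0178 -0.0131] 0.9998960941167584
nearLcorner cur-ref0 [ 0.139  -0.2704] 0.9677171289769159 ref3-ref0 [0.0123 0.0185] 0.9993621440418772
bowl_ctl cur-ref0 [-0.0015  0.0025] 0.9999223706875586 ref3-ref0 [0.0076 0.01  ] 0.9998886908900321
offcut_ctl cur-ref0 [0.0145 0.0119] 0.9998950292703358 ref3-ref0 [ 0.0066 -0.0005] 0.999834255341303
colander_ctl cur-ref0 [ 0.0041 -0.0023] 0.9999317222489851 ref3-ref0 [-0.003   0.0051] 0.9998910075347015
mortar cur-ref0 [0.2774 0.4854] 0.9526843602840103 ref3-ref0 [ 0.0052 -0.0137] 0.9999199763427884
```

View pics/s9.png

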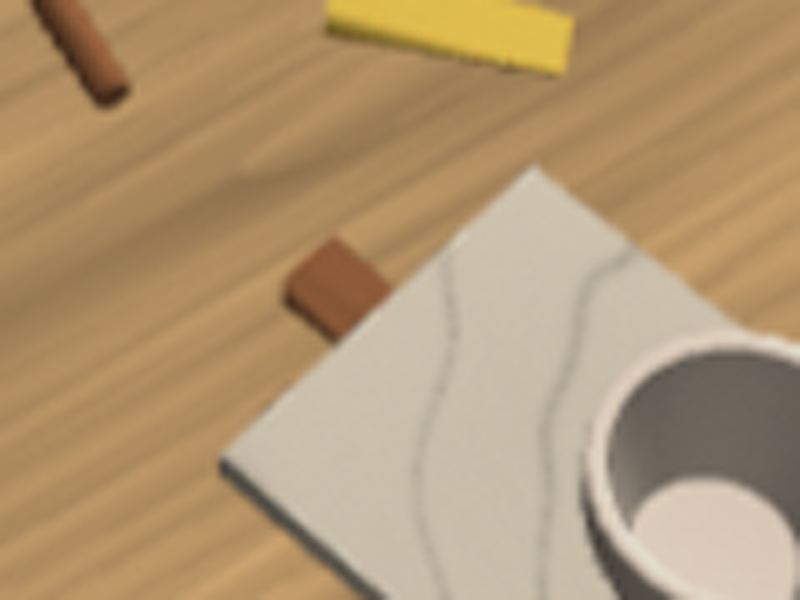

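View pics/top9.png

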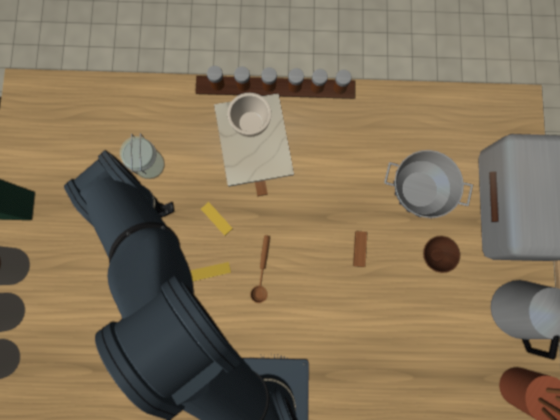

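The shift did not change on release, so the wedge is holding. The wedge sits square under the middle of the edge, with its thick end at crop (315,270). For a firmer figure I'll fit the displacement along the whole of both side edges.

```bash
cat > lift2.py <<'E'
from h import *
P=pose('scene');cur=np.load('cur.npy').mean(2);ref=[cv2.imread('pics/scene0.png').mean(2),cv2.imread('pics/scene3.png').mean(2)]
n0=np.array([350.2,219.6]);n1=np.array([302.8,263.0]) # image near corners; far from projection
f0=np.array([424.0,275.0])
pr=lambda x,y,z:proj(P,np.array([.633+.98*x-.199*y,.041+.199*x+.98*y,z]))[0]
def prof(im,p,n):
    t=np.linspace(-4,4,81);q=(p+t[:,None]*n).astype(np.float32)
    v=cv2.remap(im.astype(np.float32),q[None,:,0],q[None,:,1],cv2.INTER_LINEAR)[0]
    return t,v
for name,y in(('L',.1),('R',-.1)):
    A=[];B=[];C=[]
    for x in np.linspace(.006,.25,123):
        if name=='L' and .12<x: continue
        a=pr(x,y,.03);b=pr(x+.01,y,.03);d=(b-a)/np.linalg.norm(b-a);n=np.array([-d[1],d[0]])
        if name=='R':n=-n
        def loc(im):
            t,v=prof(im,a,n)
            g=np.abs(np.gradient(cv2.GaussianBlur(v[None],(0,0),6)[0]));k=np.argmax(g);k0,k1=max(k-14,0),k+15
            g=g[k0:k1]-g[k0:k1].min();return (t[k0:k1]*g).sum()/g.sum()
        l=[loc(ref[0]),loc(ref[1]),loc(cur)]
        L=.001;al=L/.1;dx=x-.1
        s=pr(.1+dx*np.cos(al)+.02*np.sin(al),y,.03-dx*np.sin(al))-a
        A.append(s@n);B.append(l[2]-l[0]);C.append(l[1]-l[0])
    A,B,C=map(np.array,(A,B,C))
    ok=np.abs(B)<.8
    for nm,D in(('cur',B),('ref3',C)):
        M=np.c_[A,np.ones_like(A)][ok]
        print(name,nm,'lift mm (no offs)',(A[ok]@D[ok])/(A[ok]@A[ok]),'with offs',np.linalg.lstsq(M,D[ok],rcond=None)[0],'n',ok.sum(),'A',A[0],A[-1],'rms',D[ok].std())
E
python3 lift2.py
```

```text
L cur lift mm (no offs) 1.127305634452085 with offs [1.2807 0.0183] n 56 A -0.16970061719193644 0.03353229538830583 rms 0.12483905110087228
L ref3 lift mm (no offs) 0.03490021173215719 with offs [-0.0005 -0.0042] n 56 A -0.16970061719193644 0.03353229538830583 rms 0.05996214856101486
R cur lift mm (no offs) 1.338836369124134 with offs [ 1.33   -0.0028] n 123 A 0.13917665046573863 -0.2391865367753242 rms 0.15929321688800088
R ref3 lift mm (no offs) 0.011116820655905541 with offs [ 0.0093 -0.0006] n 123 A 0.13917665046573863 -0.2391865367753242 rms 0.02046354885148285
```

The lift is 1.1–1.35 mm from both side edges, against 0.0 ± 0.04 for the reference pair. That is mid-window and agrees with the travel and force estimates. Handing in.

```bash
python3 -c "
from rig import r
print(r.finish_job(), r.get_state()['t'], r.get_state()['contact_force'])"
```

```text
the job is handed in; nothing more can be done
the job is handed in; nothing more can be done
```

The wedge is jammed under the middle of the slab's near edge and holds it about 1.1–1.35 mm up, inside the 0.6–2.2 mm window. The job is handed in. It reports no verdict, and my read of the state after hand-in was refused.

- **What I did:** I identified the tapered brown block on the left as the wedge and laid it flat in front of the slab. I slid it in under the near edge until it touched, at about 56 mm. I then let go and finished the push on its thick end with closed fingers.
- **Lift check:** sub-pixel edge tracking in the scene camera gave 1.1–1.35 mm from the two side edges, against about 0 for a reference pair. The near-corner shift did not change when I let go and backed off. Travel past contact gave at most 1.7 mm.
- **Checks that disagreed:** the last push was only about 9.5 N, below the stated 14–20 N. I went by the measured lift and did not push harder. A rougher corner-patch estimate scattered more widely, 1.0–2.0 mm.
- **Surroundings:** in the last pictures the wedge looks square and central, though I judged that by eye. The bowl, offcut and colander had not shifted measurably. The spoon, cup and jar look to be where they were. The robot was clear of everything at about 20 s.

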